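Lock a new water-filter cartridge into the coffee machine's filter head

ROBOT

A 6-joint arm with a two-finger parallel gripper is mounted at the origin on the work surface. World frame = base frame: x ahead of the robot, y to its left, z up, the work surface at z = 0. Lengths are in m, angles in rad, forces in N, time in s.
With the tool pointing down it reaches from about 0.425 to 1.125 m from the base axis. Payload 14.9 kg.
Tool frame: the origin (TCP) lies midway between the tips of the shut fingers; the grasp point (between the pads) lies robot.grasp_offset behind it (robot.grasp_offset is the distance from the TCP to the grasp point, in m); z points along the fingers, y is the direction in which the jaws open and shut (so a half turn about z gives the same grasp; the last joint's range is limited). The gripper opens to 91 mm and grips with 3 to 60 N. Pads are 32 mm wide; open, the fingers measure 118 mm over their backs; the gripper's body (76 mm by 178 mm) begins 60 mm behind the grasp point.
Start: joints at [-1.269, 0.379, 1.734, -0, 1.028, -0.033], TCP at [0.23, -0.661, 0.214] pointing down, gripper open.
Joint ranges: [-2.77, 2.77], [-0.74, 2.19], [0, 2.66], [-1.06, 4.2], [0.31, 2.87], [-3.08, 3.08]. Speed limits (rad/s): [1.89, 1.89, 2.39, 3.14, 3.14, 3.14].

INTERFACE

Orientations are given as a 3x3 rotation matrix whose columns are the frame's x, y, z axes.
In Python, from station import robot gives the robot as it stands.
- The arm moves only by the tool play_rows, never from a script. Its argument "commands" is a list of rows, each a list of 7 numbers: the shift along the tool's x, y, z in m, then the turn, a rotation vector about the tool's x, y, z in degrees, then the finger opening in m, from 0 to 0.0912. A call has 1 to 10 rows; each row shifts and turns the commanded pose from where the row before left it, along the tool's axes as they then stand; what a row does not reach is not made up. A row lasts 1/12 s, in which the tool goes at most 41.7 mm and 7.16 degrees, less where a joint would pass 70% of its speed; a pose out of reach is approached as far as the arm can. A call with a gripper value outside its range is refused whole. The fingers move at their own pace and stop on an object; the grip force is fixed at half the most. Time passes only in rows, so rows that do not move let the fingers close. It gives the time, the measured TCP pose, the force and the opening at its end, in the units of the state.
- robot.read_state(): the state, without advancing time (a new reading comes with each control period).
- robot.snapshot(name): name is "side" or "top"; returns (picture, depth): 400x640x3 uint8, blue, green, red; 400x640 float32, m along the optical axis (not along the pixel's ray), 0 where there is no reading.
- robot.camera_model(name): a dict with "vfov" (degrees; the focal length in pixels is half the picture's height over the tangent of half this angle, whatever the lens; pixels are square), "cx", "cy" (the principal point, pixels), "dist" ([k1, k2, p1, p2, k3] as OpenCV has them; the pictures are not rectified), "origin" and "orientation" of the camera in the world. Camera axes: x right, y down, z forward; pixel columns grow to the right and rows downward; lengths in m; the calibration is good to about 2 mm. A picture is of the moment at which its call begins. camera_model takes no time and is no camera call.
- robot.finish_job(): hands the job in, once; it reports no verdict.
Trained networks look in the newest picture that a camera, given by its name, has taken for a name from the list of things; names that differ only in an ending like _2 or _b are one class to them, and where a whole thing is asked for, a point or a joint stands for the part that bears it (a point fixed in the world has none). Each returns a list of dicts, best first, with "conf" (0 to 1); they miss things now and then, are a little off and sometimes report something else, mostly with a low value. They report only what shows in the picture. A call takes as long as a camera call. They do not tell look-alikes from the thing itself.
- robot.trace(thing, camera): "pixels" (400x640 bool, what is visible of it) and "extent" ([centre column, centre row, width, height] in pixels, round what is visible of it).
The state is a dict: "clock": time; "joints": joint angles; "dq": joint speeds; "tau": joint torques, N m; "eef_pos": TCP position; "tcp_rot": TCP orientation; "wrist_force": force on the tool from outside, world axes, zero at the start; "torque": the same for the moment, N m; "grip_width": opening from 0.0 (shut) to 1.0 (fully open).
Only numpy, scipy, OpenCV 4.12 (cv2) and the standard library are available. Lean on these libraries where they do the work, as an engineer would, in place of code of your own. Each camera call takes 0.05 s, during which the arm holds its last target. There are 200 camera calls.

TASK

Fit the new water-filter cartridge into the filter head on the bar: stand it in the round socket, feel for the two slots, push it gently straight down against the spring until its lugs are under the rim, then twist it clockwise (seen from above) a quarter turn to its stop, and let it rise into its catch and let go. Never force it, neither pushing nor twisting: the plastic cracks if the cartridge bears on the head with more than 45 N. Leave the pitcher, the cup and the tamper where they stand.

Things in the scene. Friction and masses are not known exactly. Their poses are not given: they have to be found in the camera images.
- cartridge_mid (a point): Centre of the loose white filter cartridge standing on the bar, 102 mm tall, 0.18 to 0.35 kg; point on its axis, 51 mm above its underside. From the underside up: round body 44 mm in diameter (0-62 mm, with a grey band), disc 54 mm in diameter (62-70 mm), upright flat grip bar 46 mm long, 12 mm thick (70-102 mm). x axis along the bar, z up. Half turned it is the same.
- cartridge: The same cartridge; origin at the centre of its flat underside, same axes. Two bayonet lugs stick out of its body at opposite sides, directly below the two ends of the grip bar (along x): 10 mm wide, reaching 29 mm from the axis, 20 to 26 mm above the underside.
- head: Filter head, fixed: square steel foot 110 mm, round grey housing 92 mm in diameter, in it a white ring: the bayonet socket, open to the top. Origin at the centre of its underside, on the socket's axis; z up; brass stubs along +-y. Heights above this origin: rim top 75 mm, rim's lower side 67 mm, hard floor 36 mm. Bore 49 mm in diameter. All heights said of this head are counted from here.
- head_rim (a point): Centre of the rim's top. Two slots, 13 mm wide, cut the rim at opposite sides, nominally in line with the brass stubs (head +-y), but the ring sits up to 0.5 rad (29 degrees) off either way: visible from above, not in this pose. It does not turn in use. Lugs pass within 3 degrees of the slots' middle; else they land on the rim (underside of cartridge at 55 mm): turn in small steps under a light push.
- head_spring (a point): Top of the spring plate in the bore, at rest, at height 56 mm. Pressed by the cartridge's underside it pushes back 0.8 N per mm: 12 N at 41 mm, where the lugs just clear the rim's lower side, 16 N on the floor at 36 mm. Between 41 and 36 mm the cartridge turns, only clockwise seen from above. Let go in the slots, it rises to about 52 mm. The 45 N limit counts all contacts of cartridge and head together, plate, rim and stops.
- head_locked (a point): Where the cartridge's centre is when locked: height 96 mm (underside at 45 mm). 90 degrees clockwise from the slots the lugs stand below notches 4 mm deep in the rim's lower side, a hard stop about 6 degrees beyond; let up there, the spring lifts them in and holds. Let go on the way, the spring holds the lugs against the rim and it stays, so it can be regripped.
- pitcher_mid (a point): Steel milk pitcher, 72 mm in diameter, 100 mm tall, handle on one side reaching 66 mm from its axis; point on its axis half-way up. To be left alone.
- cup_mid (a point): White cup with a handle, 72 mm in diameter, 60 mm tall; point on its axis half-way up. To be left alone.
- tamper_mid (a point): Steel coffee tamper standing on its 58 mm disc, 88 mm tall; point on its axis half-way up. To be left alone.
Not all that is in view belongs to the job. What is shaped like the head but pink is not meant.

How it is judged:
On the way:
1. The cartridge is pushed down in the socket, lugs under the rim (z of cartridge_mid in the frame of head below 0.093 m and horizontal distance between cartridge_mid and head below 0.006 m), for 0.05 s.
At the end, for the whole second after the job is handed in: Cartridge locked and released: on the socket's axis within 6 mm, upright within 0.08 rad, grip bar within 0.62 rad of the head's x axis, sprung up into the notches (centre 94.2 to 98.5 mm above the head's underside), at rest (z of cartridge_mid in the frame of head between 0.0942 and 0.0985 m and horizontal distance between cartridge_mid and head below 0.006 m and angle between cartridge_mid's own z axis and vertical below 0.08 rad and angle between the x axis of cartridge and the x axis of head, either way round below 0.62 rad and linear speed of cartridge below 0.02 m/s); the robot touches nothing.
It fails at once if The cartridge bears on the filter head with more than 45 N (contact force between cartridge and head above 45 N).
It fails at once if The steel milk pitcher is disturbed (distance of pitcher_mid from where it was at the start of the episode above 0.03 m or angle between pitcher_mid's own z axis and vertical above 0.35 rad).
It fails at once if The white cup is disturbed (distance of cup_mid from where it was at the start of the episode above 0.03 m or angle between cup_mid's own z axis and vertical above 0.35 rad).
It fails at once if The tamper is disturbed (distance of tamper_mid from where it was at the start of the episode above 0.03 m or angle between tamper_mid's own z axis and vertical above 0.35 rad).
It also fails if it takes over 72 s, if anything falls off the work surface, if the arm or the gripper's body presses on something with over 40 N, if the wrist force passes 120 N, or if a joint passes its speed limit or range.

## Working session

There is one attempt and no reset: what is moved stays moved. The work goes in short steps, Python scripts to look and compute and a tool call to move; the robot and the scene stay as the last step left them, time stands still between calls to the robot, and variables do not carry over. Pictures are saved under pics/ and viewed, about 8 in all and at most 12, crops included, and the job is handed in when it is done.

Besides the shell and the picture viewer there is one more tool, called after "Call:" by a JSON object that holds its "method" and its "body", one argument or row to a line. play_rows: Moves the arm, as the interface text tells. Its arguments: {"type":"object","properties":{"commands":{"type":"array"}},"required":["commands"]}

```bash
mkdir -p pics; ls; cat > h.py <<'E'
import numpy as np, cv2
from station import robot
def K(c):
    m=robot.camera_model(c); f=200/np.tan(np.radians(m["vfov"])/2)
    return m,np.array([[f,0,m["cx"]],[0,f,m["cy"]],[0,0,1]])
def world(c,uv,d):
    m,k=K(c); p=cv2.undistortPoints(np.array(uv,float).reshape(-1,1,2),k,np.array(m["dist"],float)).reshape(-1,2)
    P=np.c_[p,np.ones(len(p))]*np.array(d).reshape(-1,1)
    return P@np.array(m["orientation"]).T+np.array(m["origin"])
def proj(c,P):
    m,k=K(c); R=np.array(m["orientation"]); q=(np.atleast_2d(P)-np.array(m["origin"]))@R
    return cv2.projectPoints(q,np.zeros(3),np.zeros(3),k,np.array(m["dist"],float))[0].reshape(-1,2)
def cloud(c,mask,depth):
    v,u=np.nonzero(mask&(depth>0)); return world(c,np.c_[u,v],depth[v,u]),u,v
E
python3 - <<'E'
from h import *
for c in("top","side"):
    im,d=robot.snapshot(c); cv2.imwrite(f"pics/{c}0.png",im); np.savez(f"/tmp/{c}0",im=im,d=d)
    m=robot.camera_model(c); print(c,m["vfov"],np.round(m["origin"],3),np.round(m["orientation"],3).tolist())
    for t in("cartridge","head","pitcher_mid","cup_mid","tamper_mid"):
        for r in robot.trace(t,c)[:3]:
            P,_,_=cloud(c,r["pixels"],d)
            if len(P)==0: print(t,r["conf"],r["extent"]);continue
            z=np.percentile(P[:,2],98); T=P[P[:,2]>z-.008]
            print(t,round(r["conf"],2),np.round(r["extent"]),"med",np.median(P,0).round(3),"ztop",z.round(3),"topc",((T.max(0)+T.min(0))/2).round(4),len(P))
print(robot.grasp_offset,robot.read_state())
E
```

```text
pics
top 43.37001216520437 [ 0.524 -0.055  1.321] [[-0.004, -0.997, 0.079], [-1.0, 0.004, 0.003], [-0.004, -0.079, -0.997]]
cartridge 0.94 [288. 266.  21.  27.] med [0.456 0.049 0.071] ztop 0.106 topc [0.4558 0.0513 0.1028] 369
head 0.97 [363. 173.  53.  46.] med [ 0.697 -0.144  0.037] ztop 0.078 topc [ 0.7019 -0.1461  0.0763] 1849
head 0.94 [369. 241.  54.  49.] med [ 0.52  -0.144  0.037] ztop 0.079 topc [ 0.5209 -0.1464  0.076 ] 1844
head 0.93 [432. 275.  53.  56.] med [ 0.438 -0.317  0.037] ztop 0.078 topc [ 0.4366 -0.3245  0.0768] 1977
pitcher_mid 0.84 [210. 248.  42.  28.] med [0.502 0.242 0.048] ztop 0.102 topc [0.5032 0.2474 0.1011] 807
cup_mid 0.79 [259. 207.  38.  28.] med [0.608 0.113 0.008] ztop 0.063 topc [0.6098 0.1158 0.06  ] 720
tamper_mid 0.75 [306. 145.  20.  27.] med [0.767 0.001 0.025] ztop 0.088 topc [0.7739 0.0014 0.0856] 373
tamper_mid 0.18 [369. 240.  52.  52.] med [ 0.52  -0.145  0.037] ztop 0.079 topc [ 0.5209 -0.1464  0.0761] 1770
side 55.993279957903994 [ 0.29  -0.618  0.544] [[0.88, -0.28, 0.383], [-0.474, -0.489, 0.732], [-0.018, -0.826, -0.563]]
cartridg
[... 730 characters left out ...]
,
        1.02850310e+00, -3.33343055e-02]), 'dq': array([-9.79344641e-05, -1.24615730e-03,  2.33638357e-03,  8.66609599e-05,
       -7.52004814e-04,  7.63883074e-04]), 'tau': array([ 5.87766717e-04, -7.63385296e+01, -4.34603405e+01,  6.52638171e-02,
        3.90923163e-02, -6.19757975e-05]), 'eef_pos': array([ 0.23000073, -0.66114551,  0.21391218]), 'tcp_rot': array([[ 9.44474342e-01,  3.28585175e-01,  1.24734718e-05],
       [ 3.28585174e-01, -9.44474341e-01,  4.38263959e-05],
       [ 2.61815780e-05, -3.72943085e-05, -9.99999999e-01]]), 'wrist_force': array([-0.72721151,  0.23438916,  0.21616241]), 'torque': array([-0.01814668,  0.00400381,  0.03925969]), 'grip_width': 1.0038523974642335}
```

View pics/top0.png

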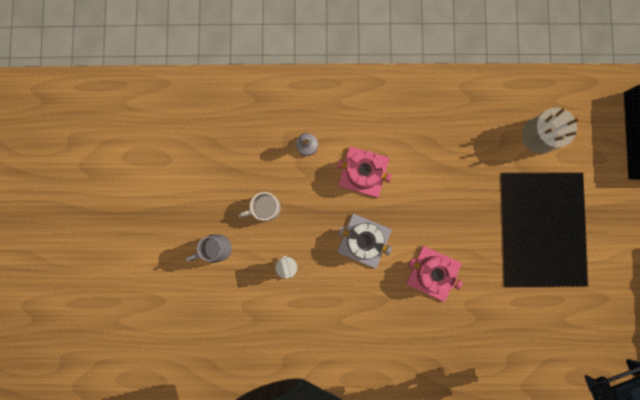

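View pics/side0.png

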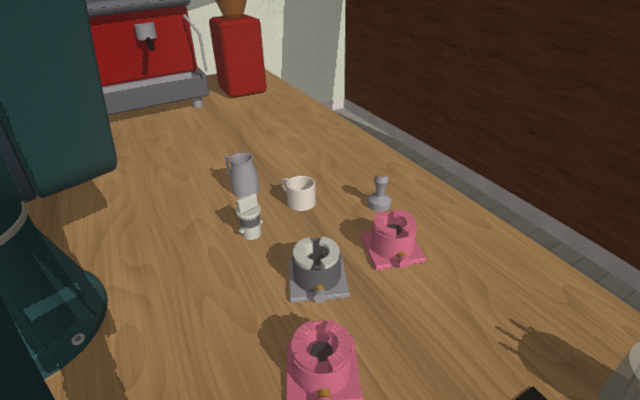

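Top view: the grey head is at (366,240) between two pink look-alikes at (364,172) and (435,274). The cartridge is at (287,267), the pitcher at (214,248), the cup at (264,206) and the tamper at (307,144). Next I'll make orthorectified views of the rim and the cartridge top.

```bash
cat >> h.py <<'E'
def ortho(c,im,ctr,z,half=.06,n=380):
    # image up = +x world, right = -y world
    s=np.linspace(-half,half,n); X,Y=np.meshgrid(ctr[0]-s,ctr[1]-s,indexing="ij")
    q=proj(c,np.c_[X.ravel(),Y.ravel(),np.full(n*n,z)]).astype(np.float32).reshape(n,n,2)
    return cv2.remap(im,q[...,0],q[...,1],cv2.INTER_CUBIC)
E
python3 - <<'E'
from h import *
T=np.load("/tmp/top0.npz");S=np.load("/tmp/side0.npz")
H=(.521,-.147);C=(.456,.0505)
tiles=[]
for c,D in(("top",T),("side",S)):
    tiles.append(np.hstack([ortho(c,D["im"],H,.075),ortho(c,D["im"],C,.102)]))
o=np.vstack(tiles)
for i in(190,570):
  for j in(190,570): cv2.drawMarker(o,(j,i),(0,255,0),0,14,1)
cv2.imwrite("pics/ortho.png",cv2.resize(o,(600,600)))
# top points
for c,D in(("top",T),("side",S)):
    d=D["d"]; P,u,v=cloud(c,np.ones_like(d,bool),d)
    def sel(ctr,r,z0,z1): return P[(np.hypot(P[:,0]-ctr[0],P[:,1]-ctr[1])<r)&(P[:,2]>z0)&(P[:,2]<z1)]
    b=sel(C,.035,.09,.12); r=cv2.minAreaRect((b[:,:2]*1000).astype(np.float32)); print(c,"bar",r,len(b),b[:,2].mean(), np.degrees(np.linalg.svd((b-b.mean(0))[:,:2])[2][0]))
    w,V=np.linalg.eigh(np.cov(b[:,:2].T)); print(" axis deg",np.degrees(np.arctan2(V[1,1],V[0,1])),w)
    h=sel(H,.06,.065,.085); (cc,rr)=cv2.minEnclosingCircle((h[:,:2]*1000).astype(np.float32)); print(" rim",cc,rr,len(h),np.median(h[:,2]))
    f=sel(H,.09,.004,.03); print(" foot",cv2.minAreaRect((f[:,:2]*1000).astype(np.float32)),np.median(f[:,2]))
E
```

```text
top bar ((455.79638671875, 51.38452911376953), (45.315635681152344, 12.110844612121582), 15.397419929504395) 102 0.10212992902679961 [-55.44605067 -14.44097693]
 axis deg -165.40158460803036 [1.33833808e-05 1.73402967e-04]
 rim (520.8598022460938, -146.4457244873047) 45.833038330078125 601 0.074753825100909
 foot ((519.810302734375, -145.04351806640625), (175.01409912109375, 166.2996826171875), 89.65210723876953) 0.01156009061433605
side bar ((455.7537536621094, 49.82210922241211), (48.185455322265625, 15.282366752624512), 15.353219985961914) 153 0.09805419316423736 [-55.79727141 -13.01809713]
 axis deg -166.86721076731976 [1.19406794e-05 1.95346774e-04]
 rim (520.6849365234375, -149.77914428710938) 46.20661544799805 913 0.07401473682028648
 foot ((517.0816650390625, -157.37417602539062), (122.54177856445312, 108.48844909667969), 67.4832763671875) 0.012317637789435731
```

View pics/ortho.png

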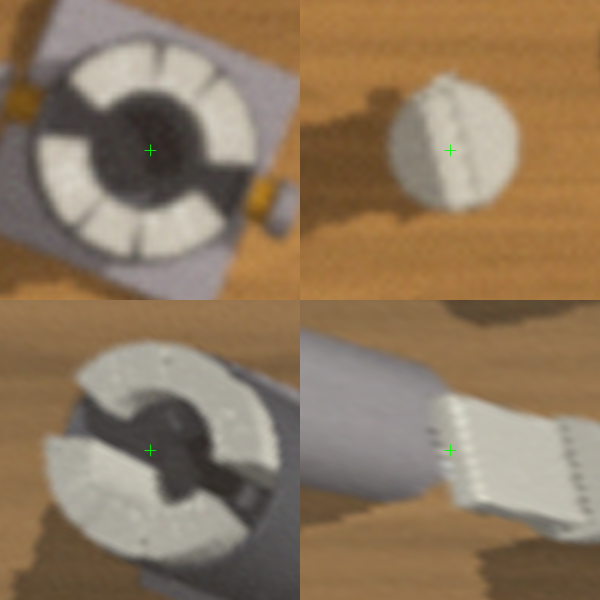

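The ring's slot line runs from upper left to lower right in the ortho view, close to the stub line but turned a few degrees from it. I'll measure those angles now.

```bash
python3 - <<'E'
from h import *
for c,H,z in(("top",(.5209,-.1464),.075),("side",(.5207,-.1498),.075)):
    im=np.load(f"/tmp/{c}0.npz")["im"]
    # refine centre: white mask circle fit in ortho
    o=ortho(c,im,H,z,.06,601); w=(o.min(2)>130).astype(np.uint8)  # 0.2 mm/px
    yy,xx=np.nonzero(w); m=np.hypot(yy-300,xx-300)<240
    (cx,cy),r=cv2.minEnclosingCircle(np.c_[xx[m],yy[m]].astype(np.float32)); ctr=(H[0]-(cy-300)*.0002,H[1]-(cx-300)*.0002)
    print(c,"centre",np.round(ctr,4),"r",r*.2)
    for ct in (H,ctr):
        a=np.radians(np.arange(0,360,.5))
        for rad in(.027,.031,.036,.04):
            P=np.c_[ct[0]+rad*np.cos(a),ct[1]+rad*np.sin(a),np.full(a.size,z)]
            q=proj(c,P).astype(np.float32)
            g=cv2.remap(im,q[:,0].reshape(1,-1),q[:,1].reshape(1,-1),cv2.INTER_CUBIC).min(2).ravel()
            dk=g<115; out=[]
            for lo in(20,200):
                s=np.degrees(a[dk&(np.degrees(a)>lo)&(np.degrees(a)<lo+90)])
                out.append((s.min(),s.max(),round((s.min()+s.max())/2,1)) if len(s) else None)
            print(rad,out)
    # brass stubs
    oo=ortho(c,im,H,.035,.09,601); hsv=cv2.cvtColor(oo,cv2.COLOR_BGR2HSV); b=cv2.inRange(hsv,(12,150,90),(28,255,255))
    n,l,st,ce=cv2.connectedComponentsWithStats(b)
    for i in range(1,n):
        if 60<st[i,4]<5000: print("stub?",st[i,4],np.round([H[0]-(ce[i][1]-300)*.0003,H[1]-(ce[i][0]-300)*.0003],4))
E
```

```text
top centre [ 0.5209 -0.1464] r 47.99418640136719
0.027 [(np.float64(50.0), np.float64(81.0), np.float64(65.5)), (np.float64(229.50000000000003), np.float64(259.5), np.float64(244.5))]
0.031 [(np.float64(50.0), np.float64(81.0), np.float64(65.5)), (np.float64(230.0), np.float64(259.5), np.float64(244.8))]
0.036 [(np.float64(49.5), np.float64(81.0), np.float64(65.2)), (np.float64(228.5), np.float64(261.0), np.float64(244.8))]
0.04 [(np.float64(48.5), np.float64(81.5), np.float64(65.0)), (np.float64(227.5), np.float64(261.5), np.float64(244.5))]
0.027 [(np.float64(50.0), np.float64(81.0), np.float64(65.5)), (np.float64(229.50000000000003), np.float64(259.5), np.float64(244.5))]
0.031 [(np.float64(50.0), np.float64(81.0), np.float64(65.5)), (np.float64(230.0), np.float64(259.5), np.float64(244.8))]
0.036 [(np.float64(49.5), np.float64(81.0), np.float64(65.2)), (np.float64(228.5), np.float64(261.0), np.float64(244.8))]
0.04 [(np.float64(48.5), np.float64(81.5), np.float64(65.0)), (np.float64(227.5), np.float64(261.5), np.float64(244.5))]
stub? 1956 [ 0.5406 -0.0971]
stub? 1743 [ 0.4999 -0
[... 424 characters left out ...]
.0), np.float64(246.5))]
0.04 [(np.float64(49.5), np.float64(81.5), np.float64(65.5)), (np.float64(230.0), np.float64(262.0), np.float64(246.0))]
0.027 [(np.float64(52.0), np.float64(78.0), np.float64(65.0)), (np.float64(229.50000000000003), np.float64(262.0), np.float64(245.8))]
0.031 [(np.float64(52.50000000000001), np.float64(78.0), np.float64(65.2)), (np.float64(230.5), np.float64(261.5), np.float64(246.0))]
0.036 [(np.float64(51.0), np.float64(79.0), np.float64(65.0)), (np.float64(229.50000000000003), np.float64(263.0), np.float64(246.2))]
0.04 [(np.float64(50.5), np.float64(80.5), np.float64(65.5)), (np.float64(229.0), np.float64(262.0), np.float64(245.5))]
stub? 1030 [ 0.5002 -0.1978]
```

Call:
{"method": "play_rows", "body": {
  "commands": [
    [0.04,0,0,0,0,0,0.06],
    [0.04,0,0,0,0,0,0.06],
    [0.03,-0.028,0,0,0,0,0.06],
    [0.02,-0.035,0,0,0,0,0.06],
    [0.02,-0.035,0,0,0,0,0.06],
    [0.02,-0.035,0,0,0,0,0.06],
    [0.02,-0.035,0,0,0,0,0.06],
    [0.02,-0.035,0,0,0,0,0.06],
    [0.02,-0.035,0,0,0,0,0.06],
    [0.02,-0.035,0,0,0,0,0.06]
  ]
}}

```text
clock: 1.43
eef_pos: [0.3763, -0.3194, 0.2141]
tcp_rot: [[0.945, 0.328, 0.0], [0.328, -0.945, -0.0], [0.0, 0.0, -1.0]]
wrist_force: [1.5, -0.8, 0.6]
grip_width: 0.655
```

Both cameras agree on the slot line, about 65.2° in the world frame, and the head is yawed about -22°. The locked bar should end near -25°. Now I move over the cartridge.

Call:
{"method": "play_rows", "body": {
  "commands": [
    [0.0197,-0.0323,0,0,0,0,0.06],
    [0.0197,-0.0323,0,0,0,0,0.06],
    [0.0197,-0.0323,0,0,0,0,0.06],
    [0.0197,-0.0323,0,0,0,0,0.06],
    [0.0197,-0.0323,0,0,0,0,0.06],
    [0.0197,-0.0323,0,0,0,0,0.06],
    [0.0197,-0.0323,0,0,0,0,0.06],
    [0.0197,-0.0323,0,0,0,0,0.06],
    [0.0197,-0.0323,0,0,0,0,0.06],
    [0.0197,-0.0323,0,0,0,4.9,0.06]
  ]
}}

```text
clock: 2.27
eef_pos: [0.4564, 0.0506, 0.2143]
tcp_rot: [[0.969, 0.248, 0.001], [0.248, -0.969, 0.0], [0.001, 0.0, -1.0]]
wrist_force: [0.8, -0.0, -0.4]
grip_width: 0.658
```

Call:
{"method": "play_rows", "body": {
  "commands": [
    [0,0,0.02,0,0,0,0.06],
    [0,0,0.03,0,0,0,0.06],
    [0,0,0.03,0,0,0,0.06],
    [0,0,0.015,0,0,0,0.06],
    [0,0,0,0,0,0,0.06]
  ]
}}

```text
clock: 2.68
eef_pos: [0.4543, 0.0487, 0.1162]
tcp_rot: [[0.969, 0.247, -0.005], [0.247, -0.969, -0.0], [-0.005, -0.001, -1.0]]
wrist_force: [-0.4, -0.1, 0.0]
grip_width: 0.658
```

```bash
python3 - <<'E'
from h import *
s=robot.read_state(); p=s["eef_pos"]; R=s["tcp_rot"]; print(p.round(4), s["joints"].round(2))
tiles=[]
for c in("top","side"):
    im,d=robot.snapshot(c); 
    q=proj(c,[p,[.456,.0505,.102],[.456,.0505,.0]]); print(c,q.round(1))
    u,v=q[1].astype(int); cr=cv2.resize(im[max(0,v-50):v+50,u-50:u+50],(400,400),interpolation=2); tiles.append(cr)
    print(u,v)
cv2.imwrite("pics/g1.png",np.hstack(tiles))
E
```

```text
[0.4543 0.0487 0.1162] [0.06 0.16 2.26 0.   0.74 1.38]
top [[285.6 268.9]
 [285.3 267.9]
 [288.7 265.7]]
285 267
side [[244.4 191.5]
 [245.7 196.5]
 [251.6 233.5]]
245 196
```

View pics/g1.png

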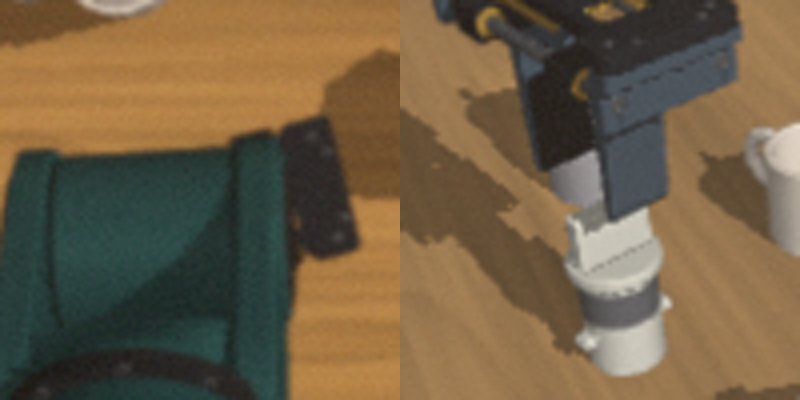

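Side view: the open fingers straddle the bar and line up with it, with the tips just above its top. I go down and settle before closing.

Call:
{"method": "play_rows", "body": {
  "commands": [
    [0,0,0.015,0,0,0,0.06],
    [0,0,0.015,0,0,0,0.06],
    [0,0,0.01,0,0,0,0.06],
    [0,0,0,0,0,0,0.06],
    [0,0,0,0,0,0,0.06]
  ]
}}

```text
clock: 3.2
eef_pos: [0.4567, 0.0486, 0.0796]
tcp_rot: [[0.969, 0.247, 0.0], [0.247, -0.969, 0.0], [0.0, 0.0, -1.0]]
wrist_force: [0.9, 0.8, 0.5]
grip_width: 0.655
```

Call:
{"method": "play_rows", "body": {
  "commands": [
    [0,-0.001,0.004,0,0,0,0.06],
    [0,0,0.002,0,0,0,0.06],
    [0,0,0,0,0,0,0.03],
    [0,0,0,0,0,0,0.0],
    [0,0,0,0,0,0,0.0],
    [0,0,0,0,0,0,0.0],
    [0,0,0,0,0,0,0.0],
    [0,0,0,0,0,0,0.0],
    [0,0,0,0,0,0,0.0],
    [0,0,0,0,0,0,0.0]
  ]
}}

```text
clock: 4.03
eef_pos: [0.4561, 0.0496, 0.0729]
tcp_rot: [[0.969, 0.247, -0.0], [0.247, -0.969, 0.0], [-0.0, -0.0, -1.0]]
wrist_force: [-1.3, 1.3, -2.0]
grip_width: 0.129
```

The grip reads 11.8 mm, which matches the bar. I lift and carry it over the head.

Call:
{"method": "play_rows", "body": {
  "commands": [
    [0,0,-0.02,0,0,0,0.0],
    [0,0,-0.035,0,0,0,0.0],
    [0,0,-0.035,0,0,0,0.0],
    [0,0.01,-0.02,0,0,0,0.0],
    [0.002,0.026,0,0,0,0,0.0],
    [0.002,0.03,0,0,0,0,0.0],
    [0.0025,0.035,0,0,0,0,0.0],
    [0.0025,0.035,0,0,0,0,0.0],
    [0.0025,0.035,0,0,0,0,0.0],
    [0.0025,0.035,0,0,0,0,0.0]
  ]
}}

```text
clock: 4.87
eef_pos: [0.5204, -0.1483, 0.1827]
tcp_rot: [[0.969, 0.247, -0.0], [0.247, -0.969, 0.0], [-0.0, -0.0, -1.0]]
wrist_force: [0.6, 0.2, -2.5]
grip_width: 0.132
```

Call:
{"method": "play_rows", "body": {
  "commands": [
    [0,0,0,0,0,-6.4,0.0],
    [0,0,0,0,0,-6.4,0.0],
    [0,0,0,0,0,-6.4,0.0],
    [0,0,0,0,0,-6.4,0.0],
    [0,0,0,0,0,-6.4,0.0],
    [0,0,0,0,0,-6.4,0.0],
    [0,0,0,0,0,-6.4,0.0],
    [0,0,0,0,0,-6.1,0.0],
    [0,0,0,0,0,0,0.0],
    [0,0,0,0,0,0,0.0]
  ]
}}

```text
clock: 5.7
eef_pos: [0.5203, -0.1465, 0.1827]
tcp_rot: [[0.423, 0.906, -0.0], [0.906, -0.423, 0.0], [-0.0, -0.0, -1.0]]
wrist_force: [0.2, 0.1, -1.7]
grip_width: 0.13
```

```bash
python3 - <<'E'
from h import *
s=robot.read_state(); p=s["eef_pos"]; R=s["tcp_rot"]; print(p.round(4), R.round(3).tolist(),s["wrist_force"].round(1),np.degrees(np.arctan2(R[1,0],R[0,0])))
tiles=[]
for c in("top","side"):
    im,d=robot.snapshot(c); np.savez(f"/tmp/{c}1",im=im,d=d,p=p,R=R)
    q=proj(c,[p,p-[0,0,.0729],[.521,-.148,.075]]); print(c,q.round(1))
    u,v=q[1].astype(int); cr=cv2.resize(im[max(0,v-70):v+70,u-60:u+60],(480,560),interpolation=2); tiles.append(cr)
    for t in("cartridge","head"):
        for r in robot.trace(t,c)[:3]:
            P,_,_=cloud(c,r["pixels"],d); z=np.percentile(P[:,2],[2,98]); print(t,round(r["conf"],2),np.round(r["extent"]),np.median(P,0).round(3),z.round(3),len(P))
            if t=="cartridge" and c=="side": np.save("/tmp/cm1",r["pixels"])
cv2.imwrite("pics/o1.png",tiles[1])
E
```

```text
[ 0.5203 -0.1465  0.1827] [[0.423, 0.906, -0.0], [0.906, -0.423, 0.0], [-0.0, -0.0, -1.0]] [ 0.2  0.1 -1.7] 64.99041138000753
top [[369.6 240.9]
 [367.2 240.8]
 [366.7 240.5]]
cartridge 0.3 [344. 241.   8.  22.] [ 0.535 -0.086  0.027] [-0.002  0.461] 111
head 0.81 [438. 275.  45.  53.] [ 0.436 -0.325  0.053] [0.003 0.079] 1680
head 0.62 [364. 171.  53.  49.] [ 0.697 -0.144  0.038] [0.007 0.078] 1802
head 0.54 [344. 242.   8.  28.] [ 0.538 -0.086  0.028] [0.007 0.041] 76
side [[313.3 202.3]
 [314.6 235.6]
 [315.8 250.4]]
cartridge 0.59 [314. 213.  33.  59.] [ 0.512 -0.166  0.163] [0.113 0.212] 1113
head 0.93 [324. 360.  76.  81.] [ 0.431 -0.345  0.052] [0.011 0.076] 5152
head 0.9 [320. 270.  58.  68.] [ 0.51  -0.175  0.042] [0.005 0.076] 3112
head 0.82 [390. 238.  64.  58.] [ 0.68  -0.172  0.042] [0.005 0.075] 2672
```

View pics/o1.png

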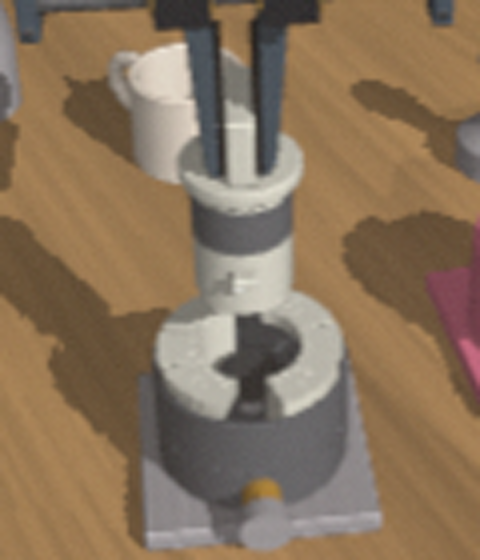

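Side view: the cartridge hangs upright above the grey head and its near lug points along the near slot. To cancel calibration bias, I'll fit circles to the cartridge body and the housing in the same side depth image and compare them.

```bash
python3 - <<'E'
from h import *
from scipy.optimize import least_squares
def fit(Q,r,c0): 
    f=lambda c:np.hypot(Q[:,0]-c[0],Q[:,1]-c[1])-r
    s=least_squares(f,c0,loss="soft_l1",f_scale=.0007); return s.x.round(4),len(Q),np.abs(f(s.x)).mean().round(5)
D=np.load("/tmp/side1.npz"); P,u,v=cloud("side",np.ones_like(D["d"],bool),D["d"]); p=D["p"]; zu=p[2]-.0729
near=lambda r,z0,z1,c:P[(np.hypot(P[:,0]-c[0],P[:,1]-c[1])<r)&(P[:,2]>z0)&(P[:,2]<z1)]
for z0,z1 in((.003,.018),(.03,.06),(.03,.045),(.045,.06)): print("body",z0,fit(near(.0262,zu+z0,zu+z1,p[:2]),.022,p[:2]))
print("disc",fit(near(.034,zu+.063,zu+.068,p[:2]),.027,p[:2]))
h=np.array([.5205,-.1485])
for z0,z1 in((.02,.04),(.04,.06),(.06,.072)): 
    Q=near(.05,z0,z1,h); Q=Q[np.hypot(*(Q[:,:2]-h).T)>.042]; print("housing",fit(Q,.046,h))
# edge-based: rim outer circle & cartridge top disc in image: silhouettes of cartridge
S=np.load("/tmp/side0.npz"); P,u,v=cloud("side",np.ones_like(S["d"],bool),S["d"])
for z0,z1 in((.02,.04),(.04,.06),(.06,.072)): 
    Q=near(.05,z0,z1,h); Q=Q[np.hypot(*(Q[:,:2]-h).T)>.042]; print("housing0",fit(Q,.046,h))
T=np.load("/tmp/top0.npz");P,u,v=cloud("top",np.ones_like(T["d"],bool),T["d"])
for z0,z1 in((.065,.085),):
    Q=near(.052,z0,z1,h); print("top rim",len(Q),Q.mean(0),Q[:,:2].min(0),Q[:,:2].max(0))
E
```

```text
body 0.003 (array([ 0.521, -0.147]), 149, np.float64(0.00051))
body 0.03 (array([ 0.5208, -0.1476]), 335, np.float64(0.0006))
body 0.03 (array([ 0.5208, -0.1476]), 165, np.float64(0.00056))
body 0.045 (array([ 0.5208, -0.1477]), 170, np.float64(0.00064))
disc (array([ 0.5212, -0.147 ]), 70, np.float64(0.00062))
housing (array([ 0.5209, -0.1479]), 347, np.float64(0.00104))
housing (array([ 0.5211, -0.148 ]), 425, np.float64(0.00111))
housing (array([ 0.5213, -0.147 ]), 238, np.float64(0.00122))
housing0 (array([ 0.5209, -0.1477]), 348, np.float64(0.00099))
housing0 (array([ 0.5209, -0.1479]), 439, np.float64(0.00113))
housing0 (array([ 0.5213, -0.1473]), 266, np.float64(0.00148))
top rim 601 [ 0.52045003 -0.14599673  0.07404542] [ 0.47754493 -0.19172428] [ 0.56441374 -0.10210042]
```

The cartridge is within about 0.5 mm of the socket axis. I lower it until the underside is just above the spring plate.

Call:
{"method": "play_rows", "body": {
  "commands": [
    [0,0,0.015,0,0,0,0.0],
    [0,0,0.01,0,0,0,0.0],
    [0,0,0.006,0,0,0,0.0],
    [0,0,0.005,0,0,0,0.0],
    [0,0,0.004,0,0,0,0.0],
    [0,0,0.004,0,0,0,0.0],
    [0,0,0.003,0,0,0,0.0],
    [0,0,0.002,0,0,0,0.0],
    [0,0,0,0,0,0,0.0]
  ]
}}

```text
clock: 6.75
eef_pos: [0.5204, -0.1466, 0.1337]
tcp_rot: [[0.42, 0.908, -0.0], [0.908, -0.42, 0.0], [-0.0, -0.0, -1.0]]
wrist_force: [-0.2, -0.4, -2.2]
grip_width: 0.133
```

Call:
{"method": "play_rows", "body": {
  "commands": [
    [0,0,0.001,0,0,0,0.0],
    [0,0,0.001,0,0,0,0.0],
    [0,0,0.001,0,0,0,0.0],
    [0,0,0.001,0,0,0,0.0],
    [0,0,0.001,0,0,0,0.0],
    [0,0,0.001,0,0,0,0.0],
    [0,0,0.0005,0,0,0,0.0],
    [0,0,0,0,0,0,0.0]
  ]
}}

```text
clock: 7.42
eef_pos: [0.5205, -0.1466, 0.1274]
tcp_rot: [[0.42, 0.908, -0.0], [0.908, -0.42, 0.0], [0.0, -0.0, -1.0]]
wrist_force: [0.6, -0.3, -2.4]
grip_width: 0.13
```

Call:
{"method": "play_rows", "body": {
  "commands": [
    [0,0,0.0005,0,0,0,0.0],
    [0,0,0.0005,0,0,0,0.0],
    [0,0,0.0005,0,0,0,0.0],
    [0,0,0,0,0,0,0.0]
  ]
}}

```text
clock: 7.75
eef_pos: [0.5205, -0.1466, 0.1259]
tcp_rot: [[0.42, 0.908, 0.0], [0.908, -0.42, -0.0], [0.0, 0.0, -1.0]]
wrist_force: [-0.3, -0.4, -1.1]
grip_width: 0.129
```

Call:
{"method": "play_rows", "body": {
  "commands": [
    [0,0,0.0007,0,0,0,0.0],
    [0,0,0.0007,0,0,0,0.0],
    [0,0,0.0007,0,0,0,0.0],
    [0,0,0.0009,0,0,0,0.0],
    [0,0,0,0,0,0,0.0]
  ]
}}

```text
clock: 8.17
eef_pos: [0.5206, -0.1466, 0.1229]
tcp_rot: [[0.42, 0.908, 0.0], [0.908, -0.42, -0.0], [0.0, 0.0, -1.0]]
wrist_force: [-0.5, -0.0, 1.2]
grip_width: 0.131
```

The underside is 5 mm below the rim-landing height and only spring force shows, so the lugs are in the slots. I keep pushing gently.

Call:
{"method": "play_rows", "body": {
  "commands": [
    [0,0,0.001,0,0,0,0.0],
    [0,0,0.001,0,0,0,0.0],
    [0,0,0.001,0,0,0,0.0],
    [0,0,0.001,0,0,0,0.0],
    [0,0,0.001,0,0,0,0.0],
    [0,0,0,0,0,0,0.0]
  ]
}}

```text
clock: 8.67
eef_pos: [0.5206, -0.1466, 0.1179]
tcp_rot: [[0.42, 0.908, 0.0], [0.908, -0.42, -0.0], [0.0, 0.0, -1.0]]
wrist_force: [-0.9, 0.8, 6.0]
grip_width: 0.128
```

Call:
{"method": "play_rows", "body": {
  "commands": [
    [0,0,0.001,0,0,0,0.0],
    [0,0,0.001,0,0,0,0.0],
    [0,0,0.001,0,0,0,0.0],
    [0,0,0.001,0,0,0,0.0],
    [0,0,0.001,0,0,0,0.0],
    [0,0,0,0,0,0,0.0]
  ]
}}

```text
clock: 9.17
eef_pos: [0.5207, -0.1466, 0.1131]
tcp_rot: [[0.42, 0.908, 0.0], [0.908, -0.42, -0.0], [0.0, 0.0, -1.0]]
wrist_force: [-1.5, 0.1, 9.7]
grip_width: 0.13
```

Call:
{"method": "play_rows", "body": {
  "commands": [
    [0,0,0.0007,0,0,0,0.0],
    [0,0,0.0007,0,0,0,0.0],
    [0,0,0.0007,0,0,0,0.0],
    [0,0,0,0,0,0,0.0],
    [0,0,0,0,0,0,0.0]
  ]
}}

```text
clock: 9.58
eef_pos: [0.5207, -0.1467, 0.1112]
tcp_rot: [[0.42, 0.908, 0.0], [0.908, -0.42, -0.0], [0.0, 0.0, -1.0]]
wrist_force: [-3.1, 0.9, 11.0]
grip_width: 0.126
```

Spring force is about 13 N, so the underside is at about 39 mm and the lugs are below the rim. I start the clockwise turn gently.

Call:
{"method": "play_rows", "body": {
  "commands": [
    [0,0,0.0003,0,0,1.5,0.0],
    [0,0,0,0,0,1.5,0.0],
    [0,0,0,0,0,1.5,0.0],
    [0,0,0,0,0,1.5,0.0],
    [0,0,0,0,0,0,0.0]
  ]
}}

```text
clock: 10.0
eef_pos: [0.5211, -0.1467, 0.1111]
tcp_rot: [[0.514, 0.858, 0.001], [0.858, -0.514, -0.0], [0.0, 0.001, -1.0]]
wrist_force: [-1.5, 1.3, 10.7]
grip_width: 0.128
```

```bash
python3 -c "
from h import *
s=robot.read_state(); print(s['wrist_force'].round(1),s['torque'].round(2),s['joints'].round(3))"
```

```text
[-1.5  1.3 10.7] [ 0.18  0.43 -0.05] [-0.318  0.285  2.097  0.     0.758  0.222]
```

The torque is close to zero, so it turns freely. I continue in stages.

Call:
{"method": "play_rows", "body": {
  "commands": [
    [0,0,0,0,0,3,0.0],
    [0,0,0,0,0,3,0.0],
    [0,0,0,0,0,3,0.0],
    [0,0,0,0,0,3,0.0],
    [0,0,0,0,0,3,0.0],
    [0,0,0,0,0,3,0.0],
    [0,0,0,0,0,3,0.0],
    [0,0,0,0,0,3,0.0],
    [0,0,0,0,0,0,0.0]
  ]
}}

```text
clock: 10.75
eef_pos: [0.5215, -0.1469, 0.1113]
tcp_rot: [[0.819, 0.573, 0.002], [0.573, -0.819, -0.001], [0.001, 0.002, -1.0]]
wrist_force: [-0.3, 0.3, 11.9]
grip_width: 0.127
```

```bash
python3 -c "
from h import *
s=robot.read_state(); R=s['tcp_rot'];print(s['wrist_force'].round(1),s['torque'].round(2),s['eef_pos'].round(4),np.degrees(np.arctan2(R[1,0],R[0,0])))"
```

```text
[-0.3  0.3 11.9] [-0.04  0.19 -0.1 ] [ 0.5215 -0.1469  0.1113] 34.989989498717605
```

Call:
{"method": "play_rows", "body": {
  "commands": [
    [0,0,0,0,0,3,0.0],
    [0,0,0,0,0,3,0.0],
    [0,0,0,0,0,3,0.0],
    [0,0,0,0,0,3,0.0],
    [0,0,0,0,0,3,0.0],
    [0,0,0,0,0,3,0.0],
    [0,0,0,0,0,3,0.0],
    [0,0,0,0,0,3,0.0],
    [0,0,0,0,0,0,0.0]
  ]
}}

```text
clock: 11.5
eef_pos: [0.5215, -0.1469, 0.1113]
tcp_rot: [[0.982, 0.191, 0.002], [0.191, -0.982, -0.001], [0.002, 0.001, -1.0]]
wrist_force: [-0.5, -0.1, 11.8]
grip_width: 0.131
```

```bash
python3 -c "
from h import *
s=robot.read_state(); R=s['tcp_rot'];print(s['wrist_force'].round(1),s['torque'].round(2),s['eef_pos'].round(4),np.degrees(np.arctan2(R[1,0],R[0,0])))"
```

```text
[-0.5 -0.1 11.8] [-0.05  0.17 -0.04] [ 0.5215 -0.1469  0.1113] 10.99002589096646
```

Call:
{"method": "play_rows", "body": {
  "commands": [
    [0,0,0,0,0,3,0.0],
    [0,0,0,0,0,3,0.0],
    [0,0,0,0,0,3,0.0],
    [0,0,0,0,0,3,0.0],
    [0,0,0,0,0,3,0.0],
    [0,0,0,0,0,3,0.0],
    [0,0,0,0,0,3,0.0],
    [0,0,0,0,0,3,0.0],
    [0,0,0,0,0,3,0.0],
    [0,0,0,0,0,0,0.0]
  ]
}}

```text
clock: 12.33
eef_pos: [0.5215, -0.1469, 0.1113]
tcp_rot: [[0.961, -0.276, 0.002], [-0.276, -0.961, -0.001], [0.002, 0.0, -1.0]]
wrist_force: [-0.3, -0.1, 11.9]
grip_width: 0.133
```

```bash
python3 -c "
from h import *
s=robot.read_state(); R=s['tcp_rot'];print(s['wrist_force'].round(1),s['torque'].round(2),s['eef_pos'].round(4),np.degrees(np.arctan2(R[1,0],R[0,0])))"
```

```text
[-0.3 -0.1 11.9] [-0.1   0.21 -0.06] [ 0.5215 -0.1469  0.1113] -16.007797409729253
```

Call:
{"method": "play_rows", "body": {
  "commands": [
    [0,0,0,0,0,2,0.0],
    [0,0,0,0,0,2,0.0],
    [0,0,0,0,0,2,0.0],
    [0,0,0,0,0,1.5,0.0],
    [0,0,0,0,0,1,0.0],
    [0,0,0,0,0,1,0.0],
    [0,0,0,0,0,0,0.0]
  ]
}}

```text
clock: 12.92
eef_pos: [0.5215, -0.147, 0.1113]
tcp_rot: [[0.904, -0.429, 0.002], [-0.429, -0.904, -0.001], [0.002, -0.0, -1.0]]
wrist_force: [-0.2, -0.2, 11.4]
grip_width: 0.131
```

```bash
python3 -c "
from h import *
s=robot.read_state(); R=s['tcp_rot'];print(s['wrist_force'].round(1),s['torque'].round(2),s['eef_pos'].round(4),np.degrees(np.arctan2(R[1,0],R[0,0])))"
```

```text
[-0.2 -0.2 11.4] [0.   0.2  0.03] [ 0.5215 -0.147   0.1113] -25.377485683202394
```

About 90° of turn is done with no stop contact. I ease up and feel whether the lugs rise past the plain-rim height (41 mm) into the notches (45 mm).

Call:
{"method": "play_rows", "body": {
  "commands": [
    [0,0,-0.001,0,0,0,0.0],
    [0,0,-0.001,0,0,0,0.0],
    [0,0,-0.001,0,0,0,0.0],
    [0,0,0,0,0,0,0.0]
  ]
}}

```text
clock: 13.25
eef_pos: [0.5214, -0.1469, 0.1143]
tcp_rot: [[0.904, -0.428, 0.002], [-0.428, -0.904, -0.001], [0.002, -0.0, -1.0]]
wrist_force: [0.4, -1.5, 9.1]
grip_width: 0.13
```

Call:
{"method": "play_rows", "body": {
  "commands": [
    [0,0,-0.0005,0,0,0,0.0],
    [0,0,-0.0005,0,0,0,0.0],
    [0,0,-0.0005,0,0,0,0.0],
    [0,0,0,0,0,0,0.0]
  ]
}}

```text
clock: 13.58
eef_pos: [0.5214, -0.1469, 0.1157]
tcp_rot: [[0.904, -0.428, 0.002], [-0.428, -0.904, -0.001], [0.002, -0.0, -1.0]]
wrist_force: [0.1, -1.7, 7.2]
grip_width: 0.13
```

The force still follows the pure spring line past 41 mm, so the lugs are in the notches. One more millimetre and then release.

Call:
{"method": "play_rows", "body": {
  "commands": [
    [0,0,-0.0005,0,0,0,0.0],
    [0,0,-0.0004,0,0,0,0.0],
    [0,0,0,0,0,0,0.0]
  ]
}}

```text
clock: 13.83
eef_pos: [0.5214, -0.1469, 0.1165]
tcp_rot: [[0.904, -0.428, 0.002], [-0.428, -0.904, -0.001], [0.002, -0.0, -1.0]]
wrist_force: [0.6, -0.6, 6.4]
grip_width: 0.129
```

Call:
{"method": "play_rows", "body": {
  "commands": [
    [0,0,0,0,0,0,0.014],
    [0,0,0,0,0,0,0.02],
    [0,0,0,0,0,0,0.03],
    [0,0,0,0,0,0,0.04],
    [0,0,0,0,0,0,0.04],
    [0,0,0,0,0,0,0.04]
  ]
}}

```text
clock: 14.33
eef_pos: [0.5204, -0.1465, 0.1158]
tcp_rot: [[0.904, -0.428, -0.0], [-0.428, -0.904, 0.0], [-0.0, 0.0, -1.0]]
wrist_force: [0.1, 0.9, -0.2]
grip_width: 0.436
```

Released. I lift straight up, then clear the view.

Call:
{"method": "play_rows", "body": {
  "commands": [
    [0,0,-0.01,0,0,0,0.045],
    [0,0,-0.02,0,0,0,0.045],
    [0,0,-0.03,0,0,0,0.045],
    [0,0,-0.03,0,0,0,0.045],
    [0,0,-0.03,0,0,0,0.045],
    [0,0,-0.02,0,0,0,0.045]
  ]
}}

```text
clock: 14.83
eef_pos: [0.5211, -0.1468, 0.2596]
tcp_rot: [[0.904, -0.428, 0.003], [-0.428, -0.904, -0.001], [0.003, -0.0, -1.0]]
wrist_force: [0.7, 0.2, 0.3]
grip_width: 0.494
```

Call:
{"method": "play_rows", "body": {
  "commands": [
    [0.014,0.03,0,0,0,0,0.045],
    [0.014,0.03,0,0,0,0,0.045],
    [0.014,0.03,0,0,0,0,0.045],
    [0.014,0.03,0,0,0,0,0.045],
    [0.014,0.03,0,0,0,0,0.045],
    [0.014,0.03,0,0,0,0,0.045],
    [0.014,0.03,0,0,0,0,0.045],
    [0,0,0,0,0,0,0.045],
    [0,0,0,0,0,0,0.045]
  ]
}}

```text
clock: 15.58
eef_pos: [0.5189, -0.3796, 0.2564]
tcp_rot: [[0.903, -0.429, 0.0], [-0.429, -0.903, -0.0], [0.0, 0.0, -1.0]]
wrist_force: [0.3, 0.7, -0.9]
grip_width: 0.496
```

```bash
python3 - <<'E'
from h import *
from scipy.optimize import least_squares
s=robot.read_state(); print(s["eef_pos"].round(3),s["wrist_force"].round(1))
h=np.array([.5209,-.1472]); tiles=[]
for c in("top","side"):
    im,d=robot.snapshot(c); P,u,v=cloud(c,np.ones_like(d,bool),d)
    r=np.hypot(P[:,0]-h[0],P[:,1]-h[1]); b=P[(r<.035)&(P[:,2]>.132)&(P[:,2]<.17)]
    w,V=np.linalg.eigh(np.cov(b[:,:2].T)) if len(b)>5 else (0,np.eye(2))
    top=P[(r<.02)&(P[:,2]>.14)]
    print(c,"bar n",len(b),"ctr",b.mean(0).round(4),"ztop med/95",np.median(top[:,2]).round(4),np.percentile(top[:,2],95).round(4),"axis",np.degrees(np.arctan2(V[1,1],V[0,1])))
    dsc=P[(r<.028)&(P[:,2]>.108)&(P[:,2]<.122)]; print(" disc z",np.median(dsc[:,2]),len(dsc), cv2.minEnclosingCircle((dsc[:,:2]*1000).astype(np.float32)))
    rim=P[(r>.03)&(r<.042)&(P[:,2]>.068)&(P[:,2]<.082)]; print(" rim z",np.median(rim[:,2]))
    a,e=proj(c,[h[0],h[1],.09])[0].astype(int); tiles.append(cv2.resize(im[e-50:e+50,a-50:a+50],(400,400),interpolation=2))
cv2.imwrite("pics/fin.png",np.hstack(tiles))
E
```

```text
[ 0.519 -0.38   0.256] [ 0.3  0.7 -0.9]
top bar n 108 ctr [ 0.5223 -0.1471  0.1456] ztop med/95 0.1461 0.1494 axis 154.5018339366545
 disc z 0.11500576197450041 277 ((521.802001953125, -147.45071411132812), 26.71272850036621)
 rim z 0.07506166377335755
side bar n 276 ctr [ 0.521  -0.1529  0.1418] ztop med/95 0.1459 0.1475 axis 155.48958647403393
 disc z 0.11477675623999892 296 ((521.5097045898438, -150.35888671875), 26.25619888305664)
 rim z 0.07439290228314208
```

View pics/fin.png

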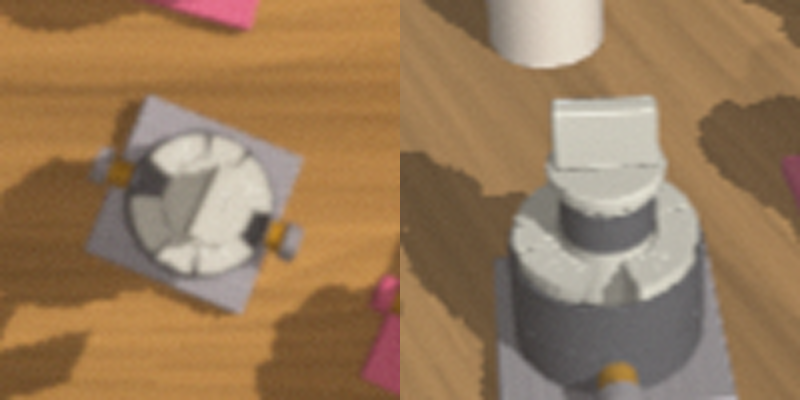

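Both views show the cartridge upright in the grey head with the bar across the slots. The disc top is at 115 mm, so the underside is at 45 mm, which is the locked height. The bar is at about -25°, against head yaw of about -22°. I'm handing the job in.

```bash
python3 -c "
from station import robot
print(robot.finish_job(), robot.read_state()['clock'])"
```

```text
the job is handed in; nothing more can be done
the job is handed in; nothing more can be done
```

The cartridge is locked in the grey filter head and released, and I handed the job in at about 15.7 s of the 72 s allowed. The hand-in gives no verdict, so this rests on my own checks.

- **Fitting:** I gripped the cartridge by its bar and lined the lugs up with the slots. I pushed down to an underside height of about 39 mm, against about 13 N of spring force. Then I turned it about 90.5° clockwise and met no resistance.
- **Stop not touched:** The task says to twist to the stop. I ended just short of it, at the notches, so as not to press on it.
- **Catch:** Easing up, the force kept falling at the spring's rate past 41 mm, so the lugs had risen into the notches.
- **Last pictures:** Both cameras put the disc top at about 115 mm, so the underside is at 45 mm, the locked height. By the top camera the disc is within about 1 mm of the socket axis. The bar is about 2–3° off the head's x axis.
- **Disagreements:** The two cameras differed by about 3 mm in y, more than their stated 2 mm. I used fits from one camera for the alignment. The wrist force read about 1 N below what the tool height implied, so the cartridge sat roughly 1 mm higher than I assumed.
- **Not measured again:** I never went near the pitcher, cup or tamper, but I did not re-check their positions at the end.

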